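Find the hidden battery release on the canvas spinner and press it

TASK

The canvas spinner needs fresh cells, so open its battery bay: the release is a flush button hidden somewhere along the floor of the shallow trough in front of the battery door. Feel along the trough with a fingertip for the spot that gives way and press it, so that the door springs fully open, then let the button come back up and take the hand away. Do not ram the machine, and leave the bottle, the cup, the jar and the spatula where they are.

Things in the scene. Friction and masses are not known exactly. Their poses are not given: they have to be found in the camera images.
- spinner: Canvas turntable, fixed down: low white rigid deck, 380 mm along its x, 360 mm along y, flat top at 60 mm. Origin: centre of the underside, z up. Its -x edge (front) faces the robot, turned up to 0.35 rad. Platter 184 mm across at x = +88 mm, up to 90 mm high. Ahead of it the flush battery door (x -20 to -116 mm, y within 86 mm), a 10 mm rim, the trough. Right of the door a dial 18 mm high.
- trough_mid (a point): Centre of the trough's floor, 58 mm above the table, at x = -145 mm on the spinner. The trough is a straight groove in the deck, 150 mm long along the spinner's y, 40 mm wide along its x, 2 mm deep, with a rigid grey floor. The hidden release button lies in this floor, midway between the long sides; how far along it differs from machine to machine and is not told. Axes as the spinner's.
- release (a joint): Travel of the release button, m: 0 up, 0.006 fully down; by about 0.0035 the door is freed. Same grey plastic as the trough's floor, 46 mm along the trough by 30 mm across, face 1.5 mm below the floor, 1.5 mm seam round it; centre within 48 mm of the trough's middle, either way along. Pressed straight down: gives at about 1.5 N, bottoms at about 5 N, springs back up when let go.
- battery_door (a joint): Opening of the battery door, rad: 0 shut and flush, 1.25 fully open at its stop. Hinged along the spinner's y at x = -20 mm; the free edge, 96 mm from the hinge and next to the rim, swings up and away from the trough. The catch holds it shut; once freed a light damped spring (about 1 N at the edge) opens it to the stop in about a second and keeps it there.
- pigment_jar: Small glass jar with a white lid, 38 mm across, 42 mm tall, standing on the deck near the front left corner, beside the end of the trough. Loose. Origin: centre of its underside.
- paint_cup: Open clear plastic cup, 72 mm across, 55 mm tall, on the table to the right of the spinner. Loose. Origin: centre of its underside.
- paint_bottle: Blue squeeze bottle with a black cap, 54 mm across, 150 mm tall, standing on the table to the left of the spinner. Loose. Origin: centre of its underside.
- spatula: Wooden-handled spatula, 200 mm long, lying flat on the table to the front left of the spinner, nearer the robot. Loose. Origin: below its middle.

How it is judged:
On the way:
1. the hidden release is pressed in by more than 1.5 mm (value of joint release above 0.0015 m), for 0.02 s.
At the end, for the whole second after the job is handed in: The battery door stands open by more than 1.1 rad and the release button is back up (pressed in less than 1.5 mm) (value of joint battery_door above 1.1 rad and value of joint release below 0.0015 m); the robot touches nothing.
It fails at once if a bystander (jar, cup, bottle or spatula) is moved more than 15 mm, which includes lifting it (distance of any of pigment_jar, paint_cup, paint_bottle, spatula from where it was at the start of the episode above 0.015 m).
It fails at once if the fingers ram the machine or anything else with more than 60 N (contact force between the fingers and anything else above 60 N).
It also fails if it takes over 48 s, if anything falls off the work surface, if the arm or the gripper's body presses on something with over 40 N, if the wrist force passes 120 N, or if a joint passes its speed limit or range.

ROBOT

A 6-joint arm with a two-finger parallel gripper is mounted at the origin on the work surface. World frame = base frame: x ahead of the robot, y to its left, z up, the work surface at z = 0. Lengths are in m, angles in rad, forces in N, time in s.
With the tool pointing down it reaches from about 0.375 to 0.825 m from the base axis. Payload 5.5 kg.
Tool frame: the origin (TCP) lies at the centre of the arm's flange, where the gripper is bolted on; the fingertips stand 173 mm ahead of it and the grasp point (between the pads) lies 155 mm ahead of it; z points along the fingers, y is the direction in which the jaws open and shut (so a half turn about z gives the same grasp; the last joint's range is limited). The gripper opens to 85 mm and grips with 20 to 120 N. Pads are 22 mm wide; open, the fingers measure 114 mm over their backs; the gripper's body (76 mm by 85 mm) begins 54 mm behind the grasp point. The pads swing forward as they close: fully open they stand 13 mm farther back than shut.
Start: joints at [-1.219, 0.314, -0.047, 1.21, 0, 1.571], TCP at [0.207, -0.563, 0.405] pointing down, gripper open.
Joint ranges: [-2.67, 2.67], [-0.69, 1.73], [-1.03, 1.25], [-2.08, 2.16], [-1.42, 1.45], [-3.14, 3.14]. Speed limits (rad/s): [2.39, 2.39, 3.01, 3.14, 3.14, 3.14].

INTERFACE

Orientations are given as a 3x3 rotation matrix whose columns are the frame's x, y, z axes.
In Python, from cell import ctrl gives the robot as it stands. Calls block until the motion is done:
- ctrl.move_pose(position, orientation): joint-space move of the TCP to a pose.
- ctrl.move_linear(position, orientation=None, vel=0.15): straight line of the TCP; orientation=None keeps the orientation; vel is the mean speed in m/s.
- ctrl.goto_joints(angles): joint-space move.
- ctrl.open_gripper() and ctrl.grasp(grasp_force=None): open the fingers fully, or close them until they stop; grasp_force is the grip in N (None keeps the last).
- ctrl.pause(seconds).
- ctrl.solve_ik(position, orientation): joint angles nearest the present ones, or None.
- ctrl.capture(name): name is "scene" or "side" or "wrist"; returns (picture, depth): 384x512x3 uint8, blue, green, red; 384x512 float32, m along the optical axis (not along the pixel's ray), 0 where there is no reading.
- ctrl.camera_info(name): a dict with "mtx" (3x3 intrinsics, pixels), "rvec" (rotation vector, rad) and "tvec" (3), from world to camera coordinates, as OpenCV has them. Camera axes: x right, y down, z forward; pixel columns grow to the right and rows downward; lengths in m; the calibration is good to about 2 mm. A picture is of the moment at which its call begins: read the wrist's pose just before it. camera_info takes no time and is no camera call; for the wrist camera it gives the pose at the moment of the call.
A pose or a line that the arm cannot do raises ctrl.MotionError and nothing moves.
- ctrl.hand_in(): hands the job in, once; it reports no verdict.
Readings, each from a call of its own:
- ctrl.get_t(): time.
- ctrl.get_joint_positions(): joint angles.
- ctrl.get_joint_vel(): joint speeds.
- ctrl.get_tau(): joint torques, N m.
- ctrl.get_tcp_pos(): TCP position.
- ctrl.get_tcp_rot(): TCP orientation.
- ctrl.get_ft_force(): force on the tool from outside, world axes, zero at the start.
- ctrl.get_moment(): the same for the moment, N m.
- ctrl.get_opening(): finger opening in m.
Only numpy, scipy, OpenCV 4.12 (cv2) and the standard library are available. Lean on these libraries where they do the work, as an engineer would, in place of code of your own. Each camera call takes 0.05 s, during which the arm holds its last target. There are 200 camera calls.

## Working session

There is one attempt and no reset: what is moved stays moved. The work goes in short steps, each a Python script; the robot and the scene stay as the last script left them, time stands still between calls to the robot, and variables do not carry over. Pictures are saved under pics/ and viewed, about 8 in all and at most 12, crops included, and the job is handed in when it is done.

```bash
ls; mkdir -p pics; python3 - <<'E'
from cell import ctrl
import cv2,numpy as np
for n in("scene","side"):
    p,d=ctrl.capture(n); cv2.imwrite(f"pics/{n}0.png",p); np.savez(f"{n}0.npz",p=p,d=d,**ctrl.camera_info(n))
    i=ctrl.camera_info(n);R=cv2.Rodrigues(np.array(i["rvec"]))[0]
    print(n,-R.T@np.ravel(i["tvec"]),R[2],i["mtx"])
print(ctrl.get_t(),ctrl.get_tcp_rot(),ctrl.get_ft_force())
E
```

```text
pics
scene [1.09384216 1.01122024 0.75462127] [-0.42512047 -0.73528659 -0.52785057] [[452.71285217   0.         256.42269978]
 [  0.         452.71285217 188.15438945]
 [  0.           0.           1.        ]]
side [0.19421148 0.89692057 0.75373196] [ 0.29358987 -0.74938321 -0.5934895 ] [[429.35265356   0.         258.21121625]
 [  0.         429.35265356 191.85230779]
 [  0.           0.           1.        ]]
0.1 [[ 9.38758808e-01  3.44574589e-01 -5.02925292e-04]
 [ 3.44574955e-01 -9.38757734e-01  1.42023977e-03]
 [ 1.72535289e-05 -1.50655806e-03 -9.99998865e-01]] [-0.45774955 -0.05313105 -0.76226987]
```

View pics/scene0.png

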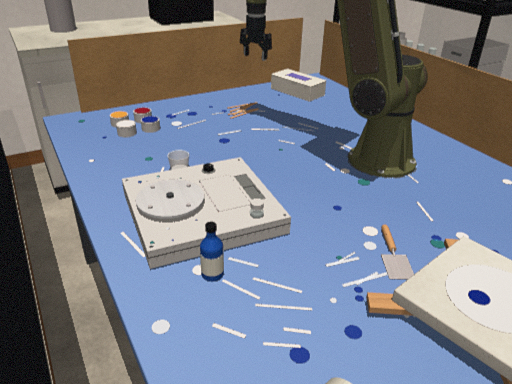

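View pics/side0.png

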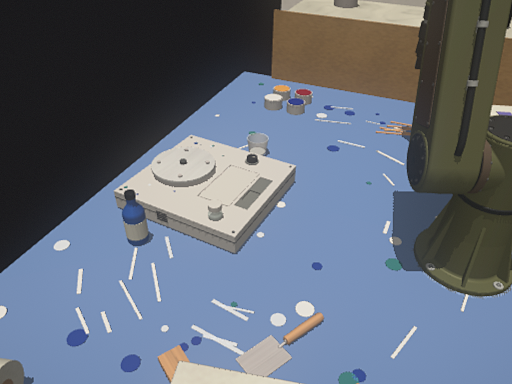

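The deck and its grey trough are clear in both views: scene about (248,187), side about (254,193). The jar is at scene (257,208) and the dial at (208,168). Next I'll fit the deck from depth and the trough from grey level.

```bash
cat > h.py <<'E'
import cv2,numpy as np
def world(d,K,rv,tv):
    R=cv2.Rodrigues(np.array(rv,float))[0]; v,u=np.mgrid[:d.shape[0],:d.shape[1]]
    c=np.stack([(u-K[0,2])/K[0,0]*d,(v-K[1,2])/K[1,1]*d,d],-1)
    return (c-np.ravel(tv))@R
def plane(uv,z,K,rv,tv):
    R=cv2.Rodrigues(np.array(rv,float))[0]; uv=np.atleast_2d(uv).astype(float)
    r=np.c_[(uv[:,0]-K[0,2])/K[0,0],(uv[:,1]-K[1,2])/K[1,1],np.ones(len(uv))]@R
    o=-R.T@np.ravel(tv); return o+r*((z-o[2])/r[:,2])[:,None]
E
python3 - <<'E'
import numpy as np,cv2
from h import *
for n,box in(("scene",(120,155,290,265)),("side",(115,135,300,245))):
    f=np.load(n+"0.npz");K=f["mtx"];a=(K,f["rvec"],f["tvec"])
    P=world(f["d"],*a);m=np.zeros(f["d"].shape,bool);x0,y0,x1,y1=box;m[y0:y1,x0:x1]=1
    z=P[...,2];top=m&(abs(z-.06)<.008)&(f["d"]>0)
    k,l,st,_=cv2.connectedComponentsWithStats(top.astype(np.uint8));top=l==1+st[1:,4].argmax()
    rect=cv2.minAreaRect((P[top][:,:2]*1000).astype(np.float32));print(n,rect,np.median(z[top]))
    hsv=cv2.cvtColor(f["p"],cv2.COLOR_BGR2HSV)
    g=(top&(hsv[...,2]<150)&(hsv[...,1]<70)).astype(np.uint8)
    k,l,st,c=cv2.connectedComponentsWithStats(g)
    for i in range(1,k):
        if st[i,4]>60:
            uv=np.argwhere(l==i)[:,::-1];W=plane(uv,.058,*a)
            print(st[i],cv2.minAreaRect((W[:,:2]*1000).astype(np.float32)),W.mean(0))
E
```

```text
scene ((694.01806640625, 11.20166015625), (370.24163818359375, 381.9319763183594), 84.15886688232422) 0.0596217441172735
[235 174  30  25 319] ((548.35205078125, 22.450965881347656), (145.32797241210938, 37.553958892822266), 83.92412567138672) [0.54806298 0.02190283 0.058     ]
[138 199  67  23 183] ((787.0323486328125, 46.67029571533203), (78.24666595458984, 180.77227783203125), 79.96675109863281) [0.79503502 0.0608081  0.058     ]
[240 218  50  14 103] ((599.5731811523438, 206.11773681640625), (10.530781745910645, 141.04176330566406), 84.28564453125) [0.60270101 0.20471923 0.058     ]
[147 238  57  16 127] ((833.203369140625, 182.6988983154297), (11.630311965942383, 138.28013610839844), 84.36698150634766) [0.83646311 0.18093994 0.058     ]
side ((693.1776733398438, 11.142425537109375), (366.4704895019531, 386.29595947265625), 84.22634887695312) 0.060284823792822295
[154 166  62  21 225] ((748.4381103515625, 37.532936096191406), (178.46539306640625, 79.47369384765625), 39.22683334350586) [0.74252283 0.05167494 0.058     ]
[199 167  97  72 164] ((508.2550354003906, 48.6209716796875), (368.5427551269531, 97.78016662597656), 68.18389892578125) [0.52547607 0.10065013 0.058     ]
[235 177  37  32 437] ((549.8634033203125, 24.234329223632812), (145.626708984375, 37.76939392089844), 84.39571380615234) [0.55001781 0.02777805 0.058     ]
```

```bash
cat >> h.py <<'E'
yaw=-0.102; MID=np.array([.5495,.0245]); EX=np.array([np.cos(yaw),np.sin(yaw),0]); EY=np.array([-np.sin(yaw),np.cos(yaw),0])
RD=np.c_[EX,-EY,[0,0,-1.]]
def at(s,z,dx=0): # TCP for fingertip at trough coordinate s, height z
    p=EY*s+EX*dx; return [MID[0]+p[0],MID[1]+p[1],z+.173]
E
python3 - <<'E'
from cell import ctrl
from h import *
print(ctrl.solve_ik(at(0,.17),RD),ctrl.solve_ik(at(0,.06),RD))
ctrl.grasp(20)
ctrl.move_pose(at(0,.17,-.04),RD)
i=ctrl.camera_info("wrist");p,d=ctrl.capture("wrist");cv2.imwrite("pics/w0.png",p);np.savez("w0.npz",p=p,d=d,**i)
print(ctrl.get_t(),ctrl.get_tcp_pos(),ctrl.get_opening(),ctrl.get_ft_force())
R=cv2.Rodrigues(np.array(i["rvec"]))[0];print(-R.T@np.ravel(i["tvec"]),R[2])
E
```

```text
[ 0.04455648  0.25297682 -0.27150246  1.04631705  0.         -2.99503618] [ 0.04455648  0.3505668  -0.41282952  0.80740001  0.         -2.99503618]
4.6917 [0.50976765 0.0283733  0.34302518] 7.710499972083259e-05 [0.77314867 0.86770121 0.86139957]
[0.58316463 0.01995499 0.31251209] [-0.28653975  0.02973156 -0.95760692]
```

View pics/w0.png

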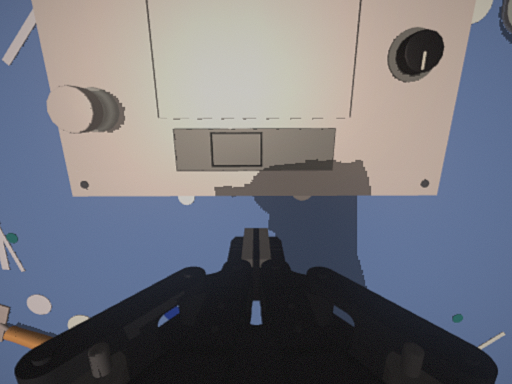

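The wrist view shows the trough at (174–336, 127–171). A fine seam rectangle the size of the button sits at about (211–262, 132–167), centre (236.5,149.5). I'll convert both to world positions.

```bash
python3 - <<'E'
from h import *
f=np.load("w0.npz");a=(f["mtx"],f["rvec"],f["tvec"])
g=cv2.cvtColor(f["p"],cv2.COLOR_BGR2GRAY)
sub=g[122:176,168:342]
print("row150",g[149,170:340:2]);print("col",g[122:176,236])
m=(g[130:170,205:268]<70).astype(np.uint8);uv=np.argwhere(m)[:,::-1]+[205,130]
print(len(uv),uv.min(0),uv.max(0))
for W in(plane([[174,149],[336,149],[237,127],[237,171],[237,149.5]],.058,*a),plane(uv[[0]],.0565,*a)):
    q=W[:,:2]-MID;print(np.c_[q@EX[:2],q@EY[:2]]*1000)
W=plane(uv,.0575,*a)[:,:2];c=np.array(cv2.minAreaRect(W.astype(np.float32)*1000)[0])/1000-MID;print("btn",c@EX[:2],c@EY[:2],cv2.minAreaRect(W.astype(np.float32)*1000))
d=f["d"];P=world(d,*a);q=P[...,:2]-MID
print("floor z",np.median(P[140:160,280:325,2]),"btn z",np.median(P[140:160,218:255,2]))
E
```

```text
row150 [192 195 153 124 129 129 128 131 129 128 131 131 132 131 131 132 132 131
 134 135 107  58 135 133 133 132 133 133 132 131 132 131 132 130 132 130
 131 130 131 130 131 129 128 128 130  88  95 132 129 129 126 128 128 127
 126 124 125 125 123 125 124 123 123 122 121 120 121 118 119 119 119 118
 117 117 117 118 116 117 117 116 114 113 170 185 183]
col [198 197 197 197 199 192 164 139 139 133  92  79 121 139 138 137 135 135
 135 134 135 133 133 132 131 132 132 130 133 130 130 129 129 129 128 129
 127 127 124 126 127 127 113  51  61 106 128 120 110 152 192 192 190 192]
173 [211 132] [267 169]
[[ 2.87557080e-01  7.64401390e+01]
 [ 7.14129756e-02 -7.71131885e+01]
 [ 2.04901482e+01  1.62867108e+01]
 [-2.10639513e+01  1.71846100e+01]
 [-2.68694718e-01  1.67352670e+01]]
[[15.82447743 -5.98527012]]
btn -0.002103021066519701 0.014952488193310005 ((548.930419921875, 39.58890914916992), (53.16625213623047, 35.231327056884766), 85.19593048095703)
floor z 0.0583617540012031 btn z 0.05690765681755177
```

```bash
python3 - <<'E'
from cell import ctrl
from h import *
S=.0168
ctrl.move_pose(at(S,.10),RD); ctrl.move_linear(at(S,.066),vel=.06); ctrl.pause(.3)
f0=np.array(ctrl.get_ft_force());print(ctrl.get_t(),f0)
z=.066
while z>.0495:
    z-=.001; ctrl.move_linear(at(S,z),vel=.02); ctrl.pause(.1)
    f=np.array(ctrl.get_ft_force())-f0;print(round(z,4),round(ctrl.get_tcp_pos()[2]-.173,4),f.round(2))
    if f[2]>7: break
print(ctrl.get_t())
p,d=ctrl.capture("side");cv2.imwrite("pics/s1.png",p)
E
```

```text
6.1333 [-0.17180318 -0.79668909 -0.10735767]
0.065 0.065 [ 0.53  0.62 -0.15]
0.064 0.064 [-0.46  1.27 -0.05]
0.063 0.063 [-0.16  0.58 -0.28]
0.062 0.062 [-0.32  1.19  0.85]
0.061 0.061 [0.05 1.39 0.43]
0.06 0.06 [0.63 0.38 0.38]
0.059 0.059 [-0.57  1.2  -0.19]
0.058 0.058 [-0.26  0.13  0.01]
0.057 0.057 [-0.58  1.19  0.26]
0.056 0.056 [0.19 0.54 0.96]
0.055 0.055 [-0.1   0.36  1.16]
0.054 0.0539 [0.57 0.33 0.98]
0.053 0.0531 [-0.55  1.6   3.38]
0.052 0.0522 [-1.06  0.44  5.67]
0.051 0.052 [-4.57  0.16 12.88]
11.3833
```

The button gave from about 56 mm and bottomed near 52 mm. I'll retreat straight up, then back towards the robot, and look.

```bash
python3 - <<'E'
from cell import ctrl
from h import *
S=.0168
ctrl.move_linear(at(S,.09),vel=.06); ctrl.move_linear(at(S,.18,-.06),vel=.15); ctrl.pause(1)
i=ctrl.camera_info("wrist");p,d=ctrl.capture("wrist");s,ds=ctrl.capture("side")
cv2.imwrite("pics/c1.png",np.hstack([cv2.resize(p,(400,300)),cv2.resize(s,(400,300))]))
P=world(d,i["mtx"],i["rvec"],i["tvec"]);q=P[...,:2]-MID
m=(abs(q@EY[:2]-S)<.012)&(abs(q@EX[:2])<.008)&(d>0);print("btn z",np.median(P[m][:,2]),m.sum())
m=(abs(q@EY[:2]+.04)<.012)&(abs(q@EX[:2])<.008)&(d>0);print("floor z",np.median(P[m][:,2]))
i=ctrl.camera_info("side");P=world(ds,i["mtx"],i["rvec"],i["tvec"]);q=P[...,:2]-MID;x=q@EX[:2];y=q@EY[:2]
m=(x>.03)&(x<.125)&(abs(y)<.08)&(ds>0)&(P[...,2]>.065)
z=P[...,2][m];print("door pts",m.sum(),"zmax",np.percentile(z,98) if m.any() else None)
if m.sum()>50:
    h=.145-.020; print("angle",np.median(np.arctan2(z-.06,h-x[m])))
print(ctrl.get_t(),ctrl.get_ft_force())
E
```

```text
btn z 0.05687858423923591 424
floor z 0.05838335587928497
door pts 540 zmax 0.15204207765685396
angle 1.1450643223956467
14.2083 [-0.49146916  0.25702184  0.04920425]
```

View pics/c1.png

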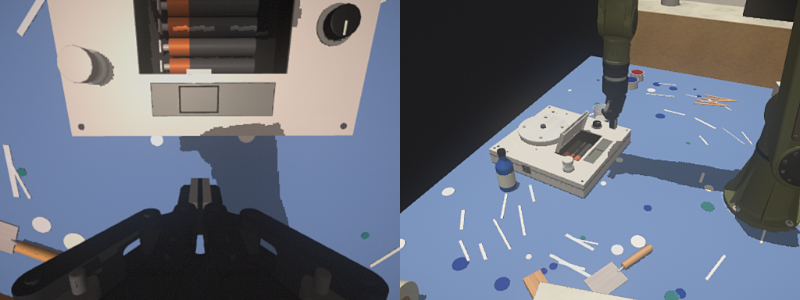

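The door stands open with the batteries visible. Its edge is at z ≈ 0.152 m, which matches the 1.25 rad stop. The button is back at 1.5 mm below the floor, the hand is clear and the bystanders look unmoved.

```bash
python3 -c "
from cell import ctrl
ctrl.hand_in()"
```

```text
the job is handed in; nothing more can be done
```

The battery bay is open and the job is handed in; the simulator gave no verdict. I found the button's seam with the wrist camera, about 17 mm left of the trough's middle. I pressed straight down there with closed fingertips, feeling for force in 1 mm steps. The button gave from about 56 mm height and bottomed near 52 mm, with a peak force of about 13 N. I then lifted off and backed away, using about 14 s of the 48 s.

**Last checks**
- **Door:** its edge stands at 152 mm, which fits the 1.25 rad stop. A cruder estimate from all the points above the deck gave 1.15 rad. That one disagrees, and I trust it less because it mixes in points that may not be on the door.
- **Button:** its face is back at 56.9 mm, 1.5 mm below the floor, as before the press.
- **Hand:** it is clear of everything, with the force reading at about zero (within noise).
- **Bystanders:** the bottle, jar and spatula look unmoved in the final pictures, by eye only. I did not check the cup separately, but the hand stayed clear of it.

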